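# Full suction: reach the extractor dial behind the spray can

## Task

The key cutter needs full chip extraction, but a spray can stands on the extractor's front ledge, in the way of its recessed dial. Lift the can off and stand it gently on the bench, well clear of the dial, turn the dial clockwise all the way to its stop, then gently set the can back upright on the ledge where it stood. Leave everything else in its place.

Things in the scene. Friction and masses are not known exactly. Their poses are not given: they have to be found in the camera images.
- extractor: Chip extractor, a low dark-grey unit bolted to the bench, 312 mm deep (its x), 300 mm wide (its y), 136 mm high. Origin: centre of its underside, on the bench; x points to its rear, y to its left, z up. In front is a ledge with the spray can; behind that a light-grey panel slopes up at 35 degrees from x -70, z 50 mm to x 53, z 136 mm; then a flat rear deck.
- ledge (a point): Middle of the extractor's front ledge, on its top face, 22 mm above the bench; axes as the extractor's. The ledge is 81 mm deep (x -41 to +40 mm from here) and 290 mm wide, with a lip 6 mm high along its front and both ends.
- well_mouth (a point): Centre of the mouth of the dial's round well, in the sloping panel's face. z: out of the panel, square to it (35 degrees from vertical, leaning towards the operator); x: up the slope; y: to the extractor's left. The well is 84 mm across and 26 mm deep, with straight walls. While the can is on the ledge a hand has no room in line with it.
- dial_grip (a point): The dial in the well: a black bar grip 36 mm long (x), 12 mm wide (y), from 5 to 25 mm above the well's floor, white pointer line at its +x end, foot disc 35 mm across under it. This point: on its axis, 16 mm above the floor, 10 mm below the panel's face. z out of the panel; the frame turns with the dial. About 35 mm are free on each side of the bar: go in with fingers only partly open.
- dial (a joint): Angle of the dial in rad: 0 at its lowest setting, grows as it is turned clockwise (seen looking at the panel), 2.4 at its stop, full suction. Stiff (about 0.06 N m), stays where it is left. At 1.2 the pointer points straight up the slope.
- can_mid (a point): Spray can with a black cap, a plain upright cylinder 175 mm high, 53 mm across (cap, the top 47 mm: 51 mm across), about 0.2 to 0.36 kg, standing on the ledge in front of the dial. This point is on its axis, half-way up (87.5 mm above its foot). z: up along the can.
- grease_tin_mid (a point): Flat steel tin, 55 mm across, 24 mm high, on the left end of the ledge; its centre. Leave it alone.
- key_fob_mid (a point): Black car key remote, 36 x 58 x 14 mm, on the right end of the ledge; its centre. Leave it alone.
- padlock_mid (a point): Brass padlock lying flat on the bench, body 52 x 46 x 24 mm, shackle sticking out 32 mm to its x; centre of the body. Leave it alone.
- pin_jar_mid (a point): Clear jar with a steel lid, 60 mm across, 75 mm high, on the bench; its centre. Leave it alone.
- mug_mid (a point): White mug, 80 mm across, 95 mm high, handle out to its y, on the bench; its centre. Leave it alone.
- lock_cylinder_mid (a point): Brass lock cylinder, 62 mm long (its y), 30 mm high, lying on the right of the extractor's rear deck; its centre. Leave it alone.
- key_machine_corner (a point): Key cutting machine, fixed on the bench at the robot's left, dark grey with a raised clear hood, 380 mm deep, 310 mm wide, 375 mm high. This point: the front right corner of its chip tray, 50 mm above the bench; from here the machine reaches 380 mm to x and 305 mm to y. Leave it alone.

How it is judged (in metres and radians):
On the way, in this order (a step that is already met when the one before it is completed fails the run):
1. the can stands upright, let go, on the bench, at least 80 mm from where it stood (distance of can_mid from where it was at the start of the episode above 0.08 m and height (world z) of can_mid below 0.1 m and angle between can_mid's own z axis and vertical below 0.1 rad and contact force between the fingers and spray_can below 0.05 N and linear speed of spray_can below 0.03 m/s), for 0.2 s.
2. the dial is turned clockwise to its stop (within 0.12 rad) (value of joint dial above 2.28 rad), for 0.2 s.
At the end, for the whole second after the job is handed in: The dial is at its stop (2.28 rad or more) and the can stands upright (within 0.06 rad) and still on the ledge, within 20 mm of where it stood at the start (distance of can_mid from where it was at the start of the episode below 0.02 m and angle between can_mid's own z axis and vertical below 0.06 rad and linear speed of spray_can below 0.02 m/s and value of joint dial above 2.28 rad); the robot touches nothing.
It fails at once if the can is tipped more than 0.6 rad (angle between can_mid's own z axis and vertical above 0.6 rad).
It fails at once if the can is dropped: it falls, not held, by more than about 15 mm (faster than 0.5 m/s) (contact force between the fingers and spray_can below 0.05 N and linear speed of spray_can above 0.5 m/s).
It fails at once if something else is moved more than 30 mm (distance of any of grease_tin_mid, key_fob_mid, padlock_mid, pin_jar_mid, mug_mid, lock_cylinder_mid from where it was at the start of the episode above 0.03 m).
It also fails if it takes over 69 s, if anything falls off the work surface, if the arm or the gripper's body presses on something with over 40 N, if the wrist force passes 120 N, or if a joint passes its speed limit or range.

## Robot

A 7-joint arm with a two-finger parallel gripper is mounted at the origin on the work surface. World frame = base frame: x ahead of the robot, y to its left, z up, the work surface at z = 0. Lengths are in mm, angles in rad, forces in N, time in s.
With the tool pointing down it reaches from about 350 to 900 mm from the base axis. Payload 8.1 kg.
Tool frame: the origin (TCP) lies at the very end of the fingers, on their centre line; the grasp point (between the pads) lies 19 mm behind it; z points along the fingers, y is the line along which they close (so a half turn about z gives the same grasp; the last joint's range is limited). The gripper opens to 92 mm and grips with 3 to 60 N. Pads are 19 mm wide; open, the fingers measure 130 mm over their backs; the gripper's body (75 mm by 190 mm) begins 47 mm behind the grasp point.
Start: joints at [1.096, 0.434, 0.025, 1.573, -0.012, 1.134, -0.075], TCP at [227.036, -582.32, 226.742] pointing down, gripper open.
Joint ranges: [-2.62, 2.62], [-0.44, 2.09], [-1.27, 1.32], [0.08, 2.57], [-1.32, 4.46], [0.12, 2], [-2.74, 2.74]. Speed limits (rad/s): [2.22, 2.22, 3.01, 3.01, 3.14, 3.14, 3.14].

## Interface

Orientations are given as a rotation vector (axis times angle).
In Python, from bench import robot gives the robot as it stands.
- The arm moves only by the tool send_rows, never from a script. Its argument "series" is a list of rows, each an object with "offset": the shift along the tool's x, y, z in m, a list of three; "rotation": the turn, a rotation vector about the tool's x, y, z in degrees, a list of three; "fingers": the gripper's target within -1 to 1 (fully open at 1, half-way at 0, shut at -1). In form: [{"offset": [dx, dy, dz], "rotation": [wx, wy, wz], "fingers": fingers}, ...]. A call has 1 to 5 rows; each row is the pose to reach, as a shift and turn from the pose commanded when the call began, along the tool's axes at that moment; what a row does not reach only later rows make up. A row lasts 1/12 s, in which the tool goes at most 41.7 mm and 7.16 degrees, less where a joint would pass 70% of its speed; a pose out of reach is approached as far as the arm can. A call with a gripper value outside its range is refused whole. The fingers move at their own pace and stop on an object; the grip force is fixed at half the most. Time passes only in rows, so rows that repeat a pose let the fingers close. It gives the time, the measured TCP pose, the force, the opening and the grip force at its end, in the units of the state.
- robot.sense(): the state, without advancing time (a new reading comes with each control period).
- robot.camera(name): name is "scene" or "top" or "wrist"; returns (picture, depth): 420x560x3 uint8, red, green, blue; 420x560 float32, mm along the optical axis (not along the pixel's ray), 0 where there is no reading.
- robot.camera_info(name): a dict with "fx", "fy", "cx", "cy" (pixels), "dist" ([k1, k2, p1, p2, k3] as OpenCV has them; the pictures are not rectified), "view" (4x4, takes a point from world to camera coordinates). Camera axes: x right, y down, z forward; pixel columns grow to the right and rows downward; lengths in mm; the calibration is good to about 2 mm. A picture is of the moment at which its call begins: read the wrist's pose just before it. camera_info takes no time and is no camera call; for the wrist camera it gives the pose at the moment of the call.
- robot.job_done(): hands the job in; it is judged then, once.
The state is a dict: "time": time; "qpos": joint angles; "qvel": joint speeds; "effort": joint torques, N m; "tcp_pos": TCP position; "ee_rot": TCP orientation; "force": force on the tool from outside, world axes, zero at the start; "moment": the same for the moment, N m; "gripper_width": finger opening in mm; "grasp_force": force on a finger pad.
Only numpy, scipy, OpenCV 4.12 (cv2) and the standard library are available. Lean on these libraries where they do the work, as an engineer would, in place of code of your own. Each camera call takes 0.05 s, during which the arm holds its last target. There are 200 camera calls.

## Working session

There is one attempt and no reset: what is moved stays moved. The work goes in short steps, Python scripts to look and compute and a tool call to move; the robot and the scene stay as the last step left them, time stands still between calls to the robot, and variables do not carry over. Pictures are saved under pics/ and viewed, at most 10 in all, crops included, and the job is handed in when it is done.

Besides the shell and the picture viewer there is one more tool, called after ">>>" as name(argument=value, ...) on one line, values as JSON. send_rows: Moves the arm, as the interface text tells. Its arguments: {"type":"object","properties":{"series":{"type":"array","items":{"type":"object","properties":{"offset":{"type":"array","items":{"type":"number"}},"rotation":{"type":"array","items":{"type":"number"}},"fingers":{"type":"number"}}}}},"required":["series"]}

```bash
ls; mkdir -p pics; python3 - <<'E'
from bench import robot
import cv2,numpy as np
print(robot.sense())
ims=[]
for n in("scene","top"):
    p,d=robot.camera(n); np.savez(f"{n}.npz",p=p,d=d); i=robot.camera_info(n); print(n,i)
    cv2.imwrite(f"pics/{n}0.png",p[:,:,::-1])
E
```

```text
pics
{'time': 0.0, 'qpos': array([ 1.09640038,  0.43521909,  0.02499214,  1.57408824, -0.01158015,
        1.13402262, -0.07510343]), 'qvel': array([-2.01062415e-04,  8.01191233e-04, -7.57277421e-05,  2.01897815e-04,
        2.18901285e-03,  6.13675989e-04, -1.16709177e-03]), 'effort': array([-9.51898869e-05, -6.67852736e+01,  9.84710902e-01, -3.14453602e+01,
       -6.05778024e-02,  4.29258286e-02,  2.02144670e-04]), 'tcp_pos': array([ 226.79803451, -581.84471037,  225.95106106]), 'ee_rot': array([-3.08599029e+00, -5.80249216e-01,  7.21975665e-04]), 'force': array([ 0.07764741, -0.07553249,  0.39690783]), 'moment': array([ 0.02292452, -0.02859612,  0.02247082]), 'grasp_force': 0.0, 'gripper_width': 92.02030191306994}
scene {'fx': 409.6126222936757, 'fy': 409.6126222936757, 'cx': 278.40607106447544, 'cy': 209.5702021562267, 'dist': array([-0.07413435,  0.        ,  0.        ,  0.        ,  0.        ]), 'view': array([[-5.32712233e-02,  9.98529713e-01,  1.00294085e-02,
         3.95447340e+01],
       [ 7.65146204e-01,  4.72698486e-02, -6.42119030e-01,
        -3.46216818e+02],
       [-6.41649019e-01, -2.65325024e-02, -7.66539342e-01,
         1.50230328e+03],
       [ 0.00000000e+00,  0.00000000e+00,  0.00000000e+00,
         1.00000000e+00]])}
top {'fx': 397.7066945639331, 'fy': 397.7066945639331, 'cx': 280.22328479906975, 'cy': 201.53001690412867, 'dist': array([-0.06736221,  0.        ,  0.        ,  0.        ,  0.        ]), 'view': array([[-2.63479888e-02, -9.99399706e-01, -2.24946693e-02,
        -3.36581781e+00],
       [-9.92234946e-01,  2.88820894e-02, -1.20977835e-01,
         5.95861549e+02],
       [ 1.21554906e-01,  1.91324744e-02, -9.92400299e-01,
         1.02519541e+03],
       [ 0.00000000e+00,  0.00000000e+00,  0.00000000e+00,
         1.00000000e+00]])}
```

View pics/scene0.png

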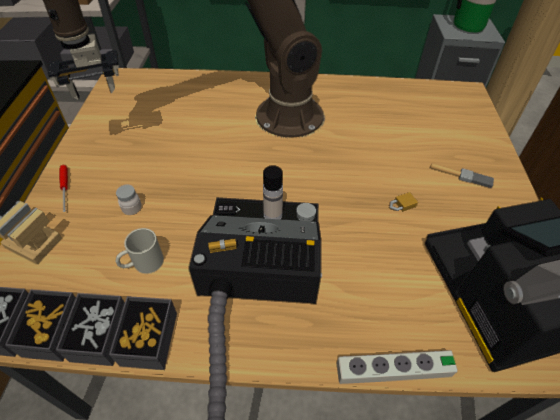

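View pics/top0.png

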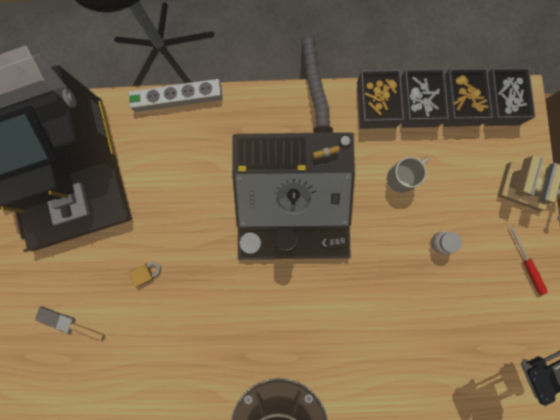

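The scene picture looks back at the robot: can at (273,195), extractor at (258,245), jar (128,200), mug (143,250), padlock (403,202). The top picture shows the can's cap at (288,243), the dial at (293,197), the tin at (250,243) and clear bench towards the robot, below row 260.

```bash
cat > h.py <<'E'
import numpy as np,cv2
from scipy.spatial.transform import Rotation as R
def cloud(d,i):
    h,w=d.shape; u,v=np.meshgrid(np.arange(w),np.arange(h))
    K=np.array([[i['fx'],0,i['cx']],[0,i['fy'],i['cy']],[0,0,1]])
    n=cv2.undistortPoints(np.stack([u,v],-1).reshape(-1,1,2).astype(float),K,i['dist']).reshape(h,w,2)
    c=np.dstack([n[...,0]*d,n[...,1]*d,d]).reshape(-1,3)
    V=i['view']; P=((c-V[:3,3])@V[:3,:3]).reshape(h,w,3); P[d==0]=np.nan
    return P
E
python3 - <<'E'
from h import *
from bench import robot
C={}
for n in("scene","top"):
    z=np.load(n+".npz"); C[n]=cloud(z['d'],robot.camera_info(n))
P=C['top']
print("bench z",np.nanmedian(P[300:340,150:400,2]))
for n in C:
    Q=C[n].reshape(-1,3); Q=Q[(Q[:,0]>250)&(Q[:,0]<700)&(abs(Q[:,1])<300)]
    m=Q[(Q[:,2]>185)&(Q[:,2]<207)&(Q[:,0]<480)]
    if len(m): 
        c,r=cv2.minEnclosingCircle(m[:,:2].astype(np.float32)); print(n,"can top",len(m),np.median(m,0),c,r)
# panel
W=P[168:228,238:352].reshape(-1,3); 
rng=np.random.default_rng(0)
W=W[~np.isnan(W[:,0])]; best=0
for k in range(300):
    a,b,c=W[rng.choice(len(W),3,0)]; n=np.cross(b-a,c-a); n/=np.linalg.norm(n)+1e-9
    s=abs((W-a)@n)<2.5
    if s.sum()>best: best=s.sum();S=s
c0=W[S].mean(0); n=np.linalg.svd(W[S]-c0,full_matrices=False)[2][2]; n*=np.sign(n[2])
print("panel",c0,n,best,len(W),"tilt",np.degrees(np.arccos(n[2])),"yaw",np.degrees(np.arctan2(-n[1],-n[0])))
dist=(W-c0)@n; w=W[(dist<-12)&(dist>-40)]; c,r=cv2.minEnclosingCircle(w[:,:2].astype(np.float32))
print("well floor",len(w),w.mean(0),np.percentile(dist[dist<-12],[5,50]),c,r)
# front edge, deck
for nm,lo,hi in(("deck",130,141),("ledge",19,31)):
    m=(P[...,2]>lo)&(P[...,2]<hi)&(P[...,0]>300)&(P[...,0]<720)&(abs(P[...,1])<220)
    q=P[m]; print(nm,len(q),cv2.minAreaRect(q[:,:2].astype(np.float32)),q.min(0),q.max(0))
Q=P.reshape(-1,3);m=(Q[:,2]>10)&(Q[:,0]>250)&(Q[:,0]<720)&(abs(Q[:,1]+20)<200); 
print(cv2.minAreaRect(Q[m][:,:2].astype(np.float32)))
for v,u in((243,250),(197,293),(273,141),(175,408),(243,447)): print(u,v,P[v,u])
E
```

```text
bench z 0.03792763589685463
scene can top 33 [474.4402716  -32.5851443  196.65345798] (478.64630126953125, -31.098936080932617) 16.62970733642578
top can top 69 [475.5363862  -33.18494592 196.63890009] (478.8829345703125, -32.21857452392578) 19.024145126342773
panel [594.64874137 -56.77026361  96.02092982] [-0.57417318  0.0095806   0.81867782] 4820 6816 tilt 35.047343285810925 yaw -0.9559436143136404
well floor 810 [586.88501033 -60.25334299  61.79900671] [-28.35144262 -24.55883114] (527.6456298828125, -57.750301361083984) 152.93983459472656
deck 3173 ((679.0870971679688, -55.96711730957031), (81.61408996582031, 301.12567138671875), 0.019027898088097572) [ 638.31033872 -206.53605671  130.00380578] [719.94167079  94.58685727 140.9988661 ]
ledge 2545 ((485.8864440917969, -53.39453125), (299.5060729980469, 87.77935028076172), 88.74417877197266) [ 440.97626059 -203.93616108   19.00462777] [531.50972459  96.68567898  30.97139209]
((580.9874267578125, -54.8929443359375), (302.3915100097656, 279.5137939453125), 89.68013000488281)
250 243 [487.30460677  61.90589882  46.11248283]
293 197 [597.96875287 -53.43624252 101.95821352]
141 273 [414.18857658 360.69366476  22.08289899]
408 175 [ 663.1744606  -375.33772322    4.4025172 ]
447 243 [ 472.06561991 -441.9919674    76.16058   ]
```

```bash
python3 - <<'E'
import numpy as np,cv2
p=np.load('top.npz')['p'][:,:,::-1]
cv2.imwrite('pics/crop0.png',cv2.resize(p[125:265,225:365],(560,560),interpolation=cv2.INTER_CUBIC))
E
```

```text
(no output)
```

View pics/crop0.png

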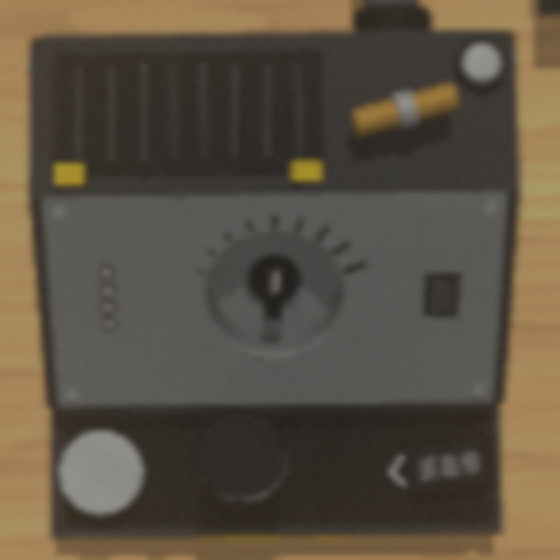

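The crop shows the tin at (100,472), the cap at about (248,458), and the dial in its well at (272,285). Its bar looks roughly straight up the slope, which I'll check later with the wrist camera. Next I refine the can and yaw and work out the path.

```bash
cat >> h.py <<'E'
def tool(): 
    from bench import robot
    s=robot.sense(); return s,R.from_rotvec(s['ee_rot']).as_matrix(),s['tcp_pos']
def delta(p,Rm):
    """offset (m) and rotvec (deg) in tool axes from current pose to (p mm, Rm)"""
    s,T,t=tool()
    return np.round(T.T@(np.array(p)-t)/1000,4),np.round(np.degrees(R.from_matrix(T.T@Rm).as_rotvec()),2)
E
python3 - <<'E'
from h import *
from bench import robot
for n in("scene","top"):
    z=np.load(n+".npz"); P=cloud(z['d'],robot.camera_info(n))
    m=(abs(P[...,2]-197)<4)&(P[...,0]>440)&(P[...,0]<540)&(abs(P[...,1]+32)<60)
    q=P[m]; print(n,m.sum(),q.mean(0),cv2.minEnclosingCircle(q[:,:2].astype(np.float32)),cv2.minAreaRect(q[:,:2].astype(np.float32)))
    if n=="top":
        # extractor side edges -> yaw
        for zlo,zhi in((133,139),):
            mm=(P[...,2]>zlo)&(P[...,2]<zhi)&(P[...,0]>640)&(P[...,0]<720)&(abs(P[...,1]+56)<170)
            rows=[];
            for v in range(138,168):
                c=np.where(mm[v])[0]
                if len(c)>50: rows.append((P[v,c[0],0],P[v,c[0],1],P[v,c[-1],1]))
            r=np.array(rows); print("deck sides",len(r),r[:,1:].mean(0),[np.degrees(np.arctan(np.polyfit(r[:,0],r[:,k],1)[0])) for k in(1,2)])
        # well floor
        c0=np.array([594.65,-56.77,96.02]);nn=np.array([-.57417,.00958,.81868])
        dd=(P-c0)@nn; m=(dd<-15)&(dd>-32)&(P[...,0]>550)&(P[...,0]<640)&(abs(P[...,1]+57)<70)
        q=P[m];q=q-((q-c0)@nn)[:,None]*nn; print("floor",m.sum(),q.min(0),q.max(0))
        m=((dd<-6)&(P[...,0]>550)&(P[...,0]<640)&(abs(P[...,1]+57)<70)).astype(np.uint8)
        k=max(cv2.findContours(m,0,1)[0],key=cv2.contourArea); print("well px",cv2.boundingRect(k))
s,T,t=tool(); print(T)
E
```

```text
scene 227 [495.43899985 -30.17594895 196.94314114] ((495.1629638671875, -29.588747024536133), 26.429298400878906) ((494.31298828125, -30.65911102294922), (49.976539611816406, 47.44358444213867), 67.23271179199219)
top 390 [493.50784403 -31.74733514 196.93060814] ((493.7580261230469, -31.721071243286133), 25.39772605895996) ((494.04498291015625, -32.08465576171875), (47.48247528076172, 49.207889556884766), 43.453224182128906)
deck sides 16 [  93.39310702 -203.29780623] [np.float64(-3.2675123049227595), np.float64(0.8501725164509089)]
floor 617 [559.42653711 -95.02579526  71.33148731] [620.28152963 -12.48929297 113.99823403]
well px (277, 183, 34, 30)
[[ 9.31707337e-01  3.63209348e-01 -6.39299079e-04]
 [ 3.63209887e-01 -9.31706466e-01  1.28050436e-03]
 [-1.30547933e-04 -1.42525505e-03 -9.99998976e-01]]
```

>>> send_rows(series=[{"offset":[0.03,-0.028,-0.003],"rotation":[0,0,4.3],"fingers":1},{"offset":[0.06,-0.056,-0.006],"rotation":[0,0,8.6],"fingers":1},{"offset":[0.09,-0.084,-0.009],"rotation":[0,0,12.9],"fingers":1},{"offset":[0.12,-0.112,-0.012],"rotation":[0,0,17.1],"fingers":1},{"offset":[0.15,-0.14,-0.015],"rotation":[0,0,21.3],"fingers":1}])

```text
time: 0.52
tcp_pos: [316.1, -395.4, 241.5]
ee_rot: [-3.141, 0.006, 0.001]
force: [0.4, 0.2, -0.3]
gripper_width: 91.8
grasp_force: 0.0
```

```bash
python3 -c "
from h import *
s,T,t=tool();print(s['time'],t);print(T.round(3));print(delta([494,-31,245],np.diag([1.,-1,-1])))"
```

```text
0.5167 [ 316.14478991 -395.37711602  241.49699156]
[[ 1.    -0.004 -0.   ]
 [-0.004 -1.     0.   ]
 [-0.    -0.    -1.   ]]
(array([ 0.1764, -0.3651, -0.0034]), array([-0.03,  0.03, -0.23]))
```

>>> send_rows(series=[{"offset":[0.018,-0.036,0],"rotation":[0,0,0],"fingers":1},{"offset":[0.036,-0.072,0],"rotation":[0,0,0],"fingers":1},{"offset":[0.054,-0.108,0],"rotation":[0,0,0],"fingers":1},{"offset":[0.072,-0.144,-0.002],"rotation":[0,0,0],"fingers":1},{"offset":[0.09,-0.18,-0.003],"rotation":[0,0,0],"fingers":1}])

```text
time: 0.93
tcp_pos: [406.2, -215.5, 244.8]
ee_rot: [3.141, -0.0, -0.0]
force: [1.0, -1.2, -0.5]
gripper_width: 91.7
grasp_force: 0.0
```

>>> send_rows(series=[{"offset":[0.02,-0.039,0],"rotation":[0,0,0],"fingers":1},{"offset":[0.04,-0.078,0],"rotation":[0,0,0],"fingers":1},{"offset":[0.06,-0.116,0],"rotation":[0,0,0],"fingers":1},{"offset":[0.076,-0.153,0],"rotation":[0,0,0],"fingers":1},{"offset":[0.086,-0.185,0],"rotation":[0,0,0],"fingers":1}])

```text
time: 1.35
tcp_pos: [492.8, -30.0, 244.6]
ee_rot: [-3.141, -0.001, -0.0]
force: [0.3, -0.2, 0.3]
gripper_width: 91.9
grasp_force: 0.0
```

>>> send_rows(series=[{"offset":[0,0,0],"rotation":[0,0,0],"fingers":1},{"offset":[0,0,0],"rotation":[0,0,0],"fingers":1}])

```text
time: 1.52
tcp_pos: [492.1, -29.9, 244.3]
ee_rot: [-3.141, -0.008, 0.001]
force: [-0.5, 0.1, -0.6]
gripper_width: 91.8
grasp_force: 0.0
```

```bash
python3 -c "
from h import *
print(delta([494.3,-31,151],np.diag([1.,-1,-1])))"
```

```text
(array([0.0022, 0.0012, 0.0933]), array([-0.04,  0.04,  0.28]))
```

>>> send_rows(series=[{"offset":[0.002,0.001,0.02],"rotation":[0,0,0],"fingers":1},{"offset":[0.002,0.001,0.04],"rotation":[0,0,0],"fingers":1},{"offset":[0.002,0.001,0.06],"rotation":[0,0,0],"fingers":1},{"offset":[0.002,0.001,0.08],"rotation":[0,0,0],"fingers":1},{"offset":[0.002,0.001,0.093],"rotation":[0,0,0],"fingers":1}])

```text
time: 1.93
tcp_pos: [492.5, -35.4, 149.8]
ee_rot: [3.141, -0.004, -0.004]
force: [-0.6, -0.1, -0.5]
gripper_width: 91.5
grasp_force: 0.0
```

>>> send_rows(series=[{"offset":[0,0,0],"rotation":[0,0,0],"fingers":0.3},{"offset":[0,0,0],"rotation":[0,0,0],"fingers":0.1},{"offset":[0,0,0],"rotation":[0,0,0],"fingers":0},{"offset":[0,0,0],"rotation":[0,0,0],"fingers":-0.1},{"offset":[0,0,0],"rotation":[0,0,0],"fingers":-0.3}])

```text
time: 2.35
tcp_pos: [494.5, -33.7, 152.7]
ee_rot: [3.141, -0.001, 0.003]
force: [0.4, -0.7, -0.1]
gripper_width: 63.2
grasp_force: 0.0
```

>>> send_rows(series=[{"offset":[0,0,0],"rotation":[0,0,0],"fingers":-0.6},{"offset":[0,0,0],"rotation":[0,0,0],"fingers":-0.6},{"offset":[0,0,0],"rotation":[0,0,0],"fingers":-0.6}])

```text
time: 2.6
tcp_pos: [494.3, -33.4, 152.2]
ee_rot: [3.141, 0.0, 0.002]
force: [-0.5, -0.6, 1.8]
gripper_width: 49.9
grasp_force: 29.9
```

```bash
python3 -c "
from h import *
s,T,t=tool();print(t,s['ee_rot'],s['force'],s['gripper_width'],s['grasp_force'])"
```

```text
[494.32282629 -33.41000688 152.16685043] [3.14144938e+00 1.12452014e-04 1.52504997e-03] [-0.4536291  -0.64465804  1.84787073] 49.86309700622974 29.93807183112949
```

>>> send_rows(series=[{"offset":[0,0,-0.006],"rotation":[0,0,0],"fingers":-0.6},{"offset":[0,0,-0.018],"rotation":[0,0,0],"fingers":-0.6},{"offset":[0,0,-0.034],"rotation":[0,0,0],"fingers":-0.6},{"offset":[0,0,-0.05],"rotation":[0,0,0],"fingers":-0.6},{"offset":[0,0,-0.06],"rotation":[0,0,0],"fingers":-0.6}])

```text
time: 3.02
tcp_pos: [494.2, -33.3, 213.3]
ee_rot: [3.142, 0.0, 0.001]
force: [0.8, -0.1, -2.2]
gripper_width: 50.3
grasp_force: 29.9
```

>>> send_rows(series=[{"offset":[-0.005,-0.01,0],"rotation":[0,0,0],"fingers":-0.6},{"offset":[-0.014,-0.03,0],"rotation":[0,0,0],"fingers":-0.6},{"offset":[-0.025,-0.055,0],"rotation":[0,0,0],"fingers":-0.6},{"offset":[-0.036,-0.08,0],"rotation":[0,0,0],"fingers":-0.6},{"offset":[-0.047,-0.106,0],"rotation":[0,0,0],"fingers":-0.6}])

```text
time: 3.43
tcp_pos: [445.2, 73.8, 210.9]
ee_rot: [3.141, -0.001, -0.002]
force: [1.0, 0.2, -2.3]
gripper_width: 50.1
grasp_force: 29.9
```

>>> send_rows(series=[{"offset":[-0.011,-0.026,0],"rotation":[0,0,0],"fingers":-0.6},{"offset":[-0.022,-0.052,0],"rotation":[0,0,0],"fingers":-0.6},{"offset":[-0.033,-0.077,0],"rotation":[0,0,0],"fingers":-0.6},{"offset":[-0.042,-0.097,0],"rotation":[0,0,0],"fingers":-0.6},{"offset":[-0.047,-0.107,0],"rotation":[0,0,0],"fingers":-0.6}])

```text
time: 3.85
tcp_pos: [397.3, 182.7, 211.1]
ee_rot: [-3.141, -0.006, 0.002]
force: [-1.1, -0.4, -2.5]
gripper_width: 50.0
grasp_force: 29.9
```

>>> send_rows(series=[{"offset":[0,0,0.01],"rotation":[0,0,0],"fingers":-0.6},{"offset":[0,0,0.025],"rotation":[0,0,0],"fingers":-0.6},{"offset":[0,0,0.04],"rotation":[0,0,0],"fingers":-0.6},{"offset":[0,0,0.055],"rotation":[0,0,0],"fingers":-0.6},{"offset":[0,0,0.062],"rotation":[0,0,0],"fingers":-0.6}])

```text
time: 4.27
tcp_pos: [398.5, 178.3, 147.2]
ee_rot: [3.14, -0.001, -0.005]
force: [-0.8, 0.5, -2.3]
gripper_width: 50.6
grasp_force: 29.9
```

>>> send_rows(series=[{"offset":[0,0,0],"rotation":[0,0,0],"fingers":-0.6},{"offset":[0,0,0],"rotation":[0,0,0],"fingers":-0.6}])

```text
time: 4.43
tcp_pos: [399.6, 179.2, 149.3]
ee_rot: [3.141, -0.0, -0.002]
force: [-0.7, -0.9, -2.8]
gripper_width: 50.4
grasp_force: 29.9
```

```bash
python3 -c "
from h import *
s,T,t=tool();print(t,s['ee_rot'],s['force'],s['gripper_width'],s['grasp_force'])"
```

```text
[399.57250208 179.21368386 149.31904077] [ 3.14099812e+00 -2.72701044e-04 -1.95964276e-03] [-0.7111467  -0.87200093 -2.77505677] 50.37242545413821 29.929435317171738
```

>>> send_rows(series=[{"offset":[0,0,0.006],"rotation":[0,0,0],"fingers":-0.6},{"offset":[0,0,0.012],"rotation":[0,0,0],"fingers":-0.6},{"offset":[0,0,0.016],"rotation":[0,0,0],"fingers":-0.6},{"offset":[0,0,0.018],"rotation":[0,0,0],"fingers":-0.6},{"offset":[0,0,0.018],"rotation":[0,0,0],"fingers":-0.6}])

```text
time: 4.85
tcp_pos: [399.7, 179.5, 131.3]
ee_rot: [3.141, -0.0, -0.001]
force: [-0.5, -0.2, -1.8]
gripper_width: 50.8
grasp_force: 29.9
```

>>> send_rows(series=[{"offset":[0,0,0],"rotation":[0,0,0],"fingers":-0.6},{"offset":[0,0,0.001],"rotation":[0,0,0],"fingers":-0.6},{"offset":[0,0,0.001],"rotation":[0,0,0],"fingers":-0.6}])

```text
time: 5.1
tcp_pos: [400.1, 179.7, 130.8]
ee_rot: [-3.141, 0.0, -0.0]
force: [0.1, 0.5, -2.1]
gripper_width: 50.2
grasp_force: 29.9
```

>>> send_rows(series=[{"offset":[0,0,0.0005],"rotation":[0,0,0],"fingers":-0.6},{"offset":[0,0,0.001],"rotation":[0,0,0],"fingers":-0.6},{"offset":[0,0,0.001],"rotation":[0,0,0],"fingers":-0.6}])

```text
time: 5.35
tcp_pos: [400.3, 179.8, 130.1]
ee_rot: [-3.141, 0.0, -0.001]
force: [-1.0, -0.6, 4.0]
gripper_width: 50.2
grasp_force: 29.9
```

>>> send_rows(series=[{"offset":[0,0,0.0005],"rotation":[0,0,0],"fingers":-0.6},{"offset":[0,0,0.0007],"rotation":[0,0,0],"fingers":-0.6},{"offset":[0,0,0.0007],"rotation":[0,0,0],"fingers":-0.6}])

```text
time: 5.6
tcp_pos: [400.7, 180.1, 130.0]
ee_rot: [-3.141, -0.0, -0.003]
force: [-2.2, -1.4, 11.8]
gripper_width: 50.3
grasp_force: 30.0
```

>>> send_rows(series=[{"offset":[0,0,-0.0005],"rotation":[0,0,0],"fingers":0.2},{"offset":[0,0,-0.0005],"rotation":[0,0,0],"fingers":0.5},{"offset":[0,0,-0.0005],"rotation":[0,0,0],"fingers":1},{"offset":[0,0,-0.0005],"rotation":[0,0,0],"fingers":1},{"offset":[0,0,-0.0005],"rotation":[0,0,0],"fingers":1}])

```text
time: 6.02
tcp_pos: [399.9, 179.5, 129.4]
ee_rot: [3.141, -0.0, -0.0]
force: [-0.1, 0.1, 0.2]
gripper_width: 77.3
grasp_force: 0.0
```

>>> send_rows(series=[{"offset":[0,0,-0.01],"rotation":[0,0,0],"fingers":1},{"offset":[0,0,-0.03],"rotation":[0,0,0],"fingers":1},{"offset":[0,0,-0.07],"rotation":[0,0,0],"fingers":1},{"offset":[0,0,-0.11],"rotation":[0,0,0],"fingers":1},{"offset":[0,0,-0.15],"rotation":[0,0,0],"fingers":1}])

```text
time: 6.43
tcp_pos: [399.3, 179.4, 281.1]
ee_rot: [3.141, 0.001, -0.002]
force: [1.8, -0.6, -1.2]
gripper_width: 91.7
grasp_force: 0.0
```

```bash
python3 - <<'E'
from h import *
from bench import robot
s,T,t=tool();print(s['qpos'],t)
i=robot.camera_info('wrist'); V=i['view']; c=-V[:3,:3].T@V[:3,3]
print("cam in tool",T.T@(c-t),"axes in tool",(T.T@V[:3,:3].T).round(3))
n=np.array([-.5736,.0,.8192]) 
z=-n; x=np.array([.8192,0,.5736]); y=np.cross(z,x); Rm=np.stack([x,y,z],1)
m=np.array([590,-54.5,93])
for d in(90,150,200): print(d,m+d*n,delta(m+d*n,Rm))
p,d=robot.camera("top");np.savez("top1.npz",p=p,d=d)
P=cloud(d,robot.camera_info("top"));q=P[(abs(P[...,2]-175)<5)&(P[...,0]>340)&(P[...,0]<460)&(abs(P[...,1]-180)<60)]
print(len(q),q.mean(0),cv2.minEnclosingCircle(q[:,:2].astype(np.float32)))
cv2.imwrite('pics/crop1.png',cv2.resize(p[125:385,145:405,::-1],(590,590),interpolation=cv2.INTER_CUBIC))
E
```

```text
[-0.14967987  0.1131484  -0.43065511  1.88710234  0.0510888   1.15310992
 -2.16910738] [399.25113661 179.42586677 281.05322703]
cam in tool [ 7.26959292e+01  2.74141700e-02 -1.56366876e+02] axes in tool [[ 0.001 -0.963 -0.27 ]
 [ 1.     0.002 -0.001]
 [ 0.001 -0.27   0.963]]
90 [538.376 -54.5   166.728] (array([0.1392, 0.234 , 0.1142]), array([0.000e+00, 3.506e+01, 2.000e-02]))
150 [503.96 -54.5  215.88] (array([0.1047, 0.234 , 0.0651]), array([0.000e+00, 3.506e+01, 2.000e-02]))
200 [475.28 -54.5  256.84] (array([0.076 , 0.234 , 0.0242]), array([0.000e+00, 3.506e+01, 2.000e-02]))
111 [390.70987777 190.2843172  175.03620288] ((400.18841552734375, 184.32315063476562), 24.02720832824707)
```

View pics/crop1.png

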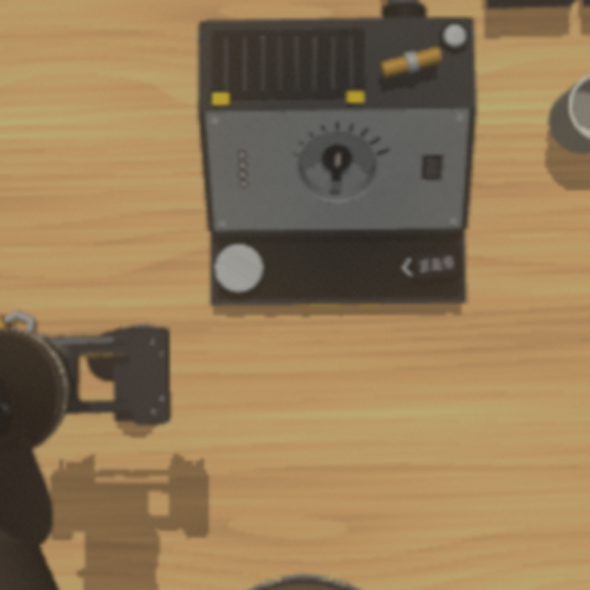

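The can (dark, at (110,368) in the crop) stands under the gripper, the extractor ledge is clear, and the dial is at (337,165). Now I move to a pose facing the dial.

>>> send_rows(series=[{"offset":[0.013,0.039,0.004],"rotation":[0,5,0],"fingers":1},{"offset":[0.026,0.078,0.008],"rotation":[0,11,0],"fingers":1},{"offset":[0.038,0.117,0.012],"rotation":[0,17,0],"fingers":1},{"offset":[0.05,0.156,0.016],"rotation":[0,23,0],"fingers":0.5},{"offset":[0.063,0.195,0.02],"rotation":[0,29,0],"fingers":0}])

```text
time: 6.9
tcp_pos: [463.0, -17.4, 260.5]
ee_rot: [3.037, 0.0, 0.797]
force: [1.8, 0.6, -0.8]
gripper_width: 82.6
grasp_force: 0.0
```

```bash
python3 - <<'E'
from h import *
s,T,t=tool();print(s['qpos'],t)
n=np.array([-.5736,.0,.8192]) 
z=-n; x=np.array([.8192,0,.5736]); y=np.cross(z,x); Rm=np.stack([x,y,z],1)
m=np.array([590,-54.5,93])
for d in(150,200): print(d,m+d*n,delta(m+d*n,Rm))
E
```

```text
[ 0.08258217 -0.12347481 -0.18713452  2.29562133  0.07318417  0.45794049
 -1.7368967 ] [463.04572139 -17.37742612 260.53689609]
150 [503.96 -54.5  215.88] (array([0.0137, 0.037 , 0.0591]), array([0.1 , 5.59, 0.05]))
200 [475.28 -54.5  256.84] (array([0.0088, 0.0371, 0.0093]), array([0.1 , 5.59, 0.05]))
```

>>> send_rows(series=[{"offset":[0.004,0.013,0.02],"rotation":[0,2,0],"fingers":-0.2},{"offset":[0.009,0.025,0.04],"rotation":[0,4,0],"fingers":-0.3},{"offset":[0.014,0.037,0.059],"rotation":[0,5.6,0],"fingers":-0.3},{"offset":[0.014,0.037,0.059],"rotation":[0,5.6,0],"fingers":-0.3},{"offset":[0.014,0.037,0.059],"rotation":[0,5.6,0],"fingers":-0.3}])

```text
time: 7.32
tcp_pos: [502.9, -52.7, 213.4]
ee_rot: [-3.001, 0.002, -0.929]
force: [-0.1, 0.5, 0.3]
gripper_width: 50.1
grasp_force: 0.0
```

```bash
python3 - <<'E'
from h import *
from bench import robot
s,T,t=tool();print(s['qpos'],t,s['gripper_width'])
i=robot.camera_info('wrist')
p,d=robot.camera("wrist");np.savez("w.npz",p=p,d=d,V=i['view'],t=t,T=T)
n=np.array([-.5736,.0,.8192]); m=np.array([590,-54.5,93])
K=np.array([[i['fx'],0,i['cx']],[0,i['fy'],i['cy']],[0,0,1]])
V=i['view'];print(cv2.projectPoints(np.array([m]),cv2.Rodrigues(V[:3,:3])[0],V[:3,3],K,i['dist'])[0])
cv2.imwrite('pics/w1.png',p[:,:,::-1])
E
```

```text
[ 0.10648956  0.00627629 -0.10896237  2.37748411  0.01477873  0.15735449
 -1.5883247 ] [502.92406914 -52.70948685 213.44323671] 50.05818360978671
[[[283.96344759 189.83520408]]]
```

View pics/w1.png

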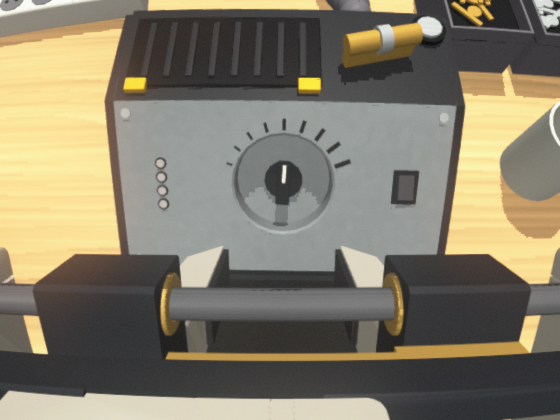

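The wrist picture shows the well, rim about x 232–333, y 133–233. The pointer line at (284,173) points straight up the slope, so the dial is at about 1.2. q6 is close to its limit at this tilt. I'll grip with about 15° less tilt, which keeps the pads parallel to the bar, and turn about the panel normal.

```bash
python3 - <<'E'
from h import *
from bench import robot
w=np.load("w.npz"); i=robot.camera_info('wrist'); i['view']=w['V']; d=w['d']
P=cloud(d,i)
m=np.r_[P[110:230,130:225].reshape(-1,3),P[110:160,345:440].reshape(-1,3)]; m=m[~np.isnan(m).any(1)]
for k in range(4):
    c0=np.median(m,0) if k==0 else m.mean(0); n=np.linalg.svd(m-c0,full_matrices=False)[2][2]; n*=np.sign(n[2]); m=m[abs((m-c0)@n)<3] if k else m
print("plane",c0,n,np.degrees(np.arccos(n[2])),np.degrees(np.arctan2(n[1],-n[0])))
K=np.array([[i['fx'],0,i['cx']],[0,i['fy'],i['cy']],[0,0,1]]);V=w['V'];C=-V[:3,:3].T@V[:3,3]
def ray(u,v,off):
    a=cv2.undistortPoints(np.array([[[u,v]]],float),K,i['dist'])[0,0]; r=V[:3,:3].T@np.array([*a,1])
    return C+r*(((c0+off*n)-C)@n)/(r@n)
# well rim by depth step: pixels below the face
D=(P-c0)@n
mk=((D<-8)&(D>-40)).astype(np.uint8); mk[:110]=0; mk[250:]=0; mk[:,:215]=0; mk[:,350:]=0
k=max(cv2.findContours(mk,0,1)[0],key=cv2.contourArea); print(cv2.boundingRect(k))
x=[ray(*q[0],0) for q in k]; print("depth blob circle",cv2.boundingRect(k))
for q in((284,133),(283,233),(232,182),(333,182)): print(q,ray(*q,0))
ctr=np.mean([ray(232,182,0),ray(333,182,0)],0); print("ctr LR",ctr, "TB",np.mean([ray(284,133,0),ray(283,233,0)],0))
# pointer line white pixels (on bar top ~1 mm below face)
p=w['p'].astype(int); s=p[155:190,270:298]; vv,uu=np.where((s.min(2)>170)); print("pointer px",uu.mean()+270,vv.min()+155,vv.max()+155)
for v in(vv.min()+155,vv.max()+155):
    print(ray(uu[vv+155==v].mean()+270,v,-1))
print("D at bar",D[165:225:6,284].round(1))
E
```

```text
plane [612.01353106 -16.13514449 106.44485492] [-0.57398965  0.00847326  0.81881871] 35.033283562171185 0.8457408600632823
(235, 135, 97, 94)
depth blob circle (235, 135, 97, 94)
(284, 133) [629.97671776 -54.48872221 119.43388756]
(283, 233) [558.22697591 -53.69630418  69.12931676]
(232, 182) [596.32949587  -9.94654891  95.38634911]
(333, 182) [596.00434776 -96.44196755  96.05348836]
ctr LR [596.16692181 -53.19425823  95.71991874] TB [594.10184684 -54.09251319  94.28160216]
pointer px 283.57142857142856 165 182
[608.56529669 -53.67381208 103.1948362 ]
[596.52953999 -53.67912126  94.75785896]
D at bar [  0.3  -0.4  -0.7  -0.9  -1.6  -0.4  -1.9 -26.1 -27.3 -25.1]
```

```bash
cat >> h.py <<'E'
n=np.array([-.574,.0085,.8188]);n/=np.linalg.norm(n); ys=np.array([.0148,1,0])
ys/=np.linalg.norm(ys); xs=np.cross(ys,n); MC=np.array([594.6,-53.8,94.7])
def tilt(rel):  # tool axes: x up slope, y right, z into panel, leaned back towards vertical by rel degrees
    B=np.stack([xs,-ys,-n],1); return R.from_rotvec(-np.radians(rel)*(-ys)).as_matrix()@B
E
python3 - <<'E'
from h import *
s,T,t=tool(); print(s['gripper_width'],t)
Rm=tilt(15);print(Rm.round(3)); g=MC-17*n; print(g)
for b in(120,80,0): print(b,g-b*Rm[:,2],*delta(g-b*Rm[:,2],Rm))
E
```

```text
45.68449753462565 [503.41700143 -52.08687952 214.42943276]
[[ 0.939 -0.015  0.343]
 [-0.014 -1.    -0.005]
 [ 0.343  0.    -0.939]]
[604.35808934 -53.94450132  80.78027256]
120 [563.25248179 -53.33556233 193.51872307] [0.0375 0.0012 0.0511] [ -0.4  -14.46   0.74]
80 [576.95435097 -53.53854199 155.93923957] [0.0275 0.0015 0.0899] [ -0.4  -14.46   0.74]
0 [604.35808934 -53.94450132  80.78027256] [0.0075 0.0019 0.1673] [ -0.4  -14.46   0.74]
```

>>> send_rows(series=[{"offset":[0.01,0,0.01],"rotation":[0,-4,0],"fingers":-0.43},{"offset":[0.02,0.001,0.025],"rotation":[0,-8,0],"fingers":-0.43},{"offset":[0.03,0.001,0.04],"rotation":[-0.4,-12,0.5],"fingers":-0.43},{"offset":[0.0375,0.001,0.051],"rotation":[-0.4,-14.5,0.7],"fingers":-0.43},{"offset":[0.0375,0.001,0.051],"rotation":[-0.4,-14.5,0.7],"fingers":-0.43}])

```text
time: 7.78
tcp_pos: [567.9, -51.9, 195.7]
ee_rot: [3.091, -0.019, 0.55]
force: [1.1, 0.9, 0.8]
gripper_width: 26.2
grasp_force: 0.0
```

```bash
python3 - <<'E'
from h import *
s,T,t=tool(); print(s['gripper_width'],t,s['qpos'])
Rm=tilt(15);g=MC-17*n
for b in(60,0): print(b,g-b*Rm[:,2],*delta(g-b*Rm[:,2],Rm))
E
```

```text
26.24548289236042 [567.8860169  -51.86346163 195.6996731 ] [ 0.06907196  0.2069009  -0.08910544  2.06055922  0.05586042  0.52356124
 -1.64136844]
60 [583.80528556 -53.64003182 137.14949782] [-0.0052  0.0016  0.0605] [-0.03 -0.14  0.14]
0 [604.35808934 -53.94450132  80.78027256] [-0.0054  0.0016  0.1205] [-0.03 -0.14  0.14]
```

>>> send_rows(series=[{"offset":[-0.003,0.001,0.015],"rotation":[0,0,0],"fingers":-0.43},{"offset":[-0.005,0.0015,0.03],"rotation":[0,0,0],"fingers":-0.43},{"offset":[-0.0053,0.0015,0.045],"rotation":[0,0,0],"fingers":-0.43},{"offset":[-0.0053,0.0015,0.06],"rotation":[0,0,0],"fingers":-0.43},{"offset":[-0.0053,0.0015,0.07],"rotation":[0,0,0],"fingers":-0.43}])

```text
time: 8.2
tcp_pos: [582.4, -54.3, 126.3]
ee_rot: [3.091, -0.02, 0.548]
force: [-0.2, 0.0, -0.8]
gripper_width: 25.9
grasp_force: 0.0
```

>>> send_rows(series=[{"offset":[0,0,0],"rotation":[0,0,0],"fingers":-0.43},{"offset":[0,0,0],"rotation":[0,0,0],"fingers":-0.43}])

```text
time: 8.37
tcp_pos: [582.4, -54.7, 126.8]
ee_rot: [3.091, -0.021, 0.547]
force: [0.2, 0.5, 0.4]
gripper_width: 26.1
grasp_force: 0.0
```

```bash
python3 - <<'E'
from h import *
s,T,t=tool(); print(s['gripper_width'],t,s['qpos'],s['force'])
Rm=tilt(15);g=MC-17*n
for b in(25,0): print(b,g-b*Rm[:,2],*delta(g-b*Rm[:,2],Rm))
E
```

```text
26.056794324608905 [582.3991719  -54.74707782 126.81900015] [ 0.05445795  0.32763622 -0.06892884  2.10724421  0.08473146  0.35806186
 -1.66511892] [0.15689104 0.46960388 0.43577571]
25 [595.7944211  -53.81763903 104.26744975] [ 0.0048 -0.0011  0.0258] [ 0.   -0.05  0.09]
0 [604.35808934 -53.94450132  80.78027256] [ 0.0048 -0.0011  0.0508] [ 0.   -0.05  0.09]
```

>>> send_rows(series=[{"offset":[0.002,-0.0005,0.01],"rotation":[0,0,0],"fingers":-0.43},{"offset":[0.004,-0.001,0.02],"rotation":[0,0,0],"fingers":-0.43},{"offset":[0.004,-0.001,0.03],"rotation":[0,0,0],"fingers":-0.43},{"offset":[0.004,-0.001,0.036],"rotation":[0,0,0],"fingers":-0.43},{"offset":[0.004,-0.001,0.036],"rotation":[0,0,0],"fingers":-0.43}])

```text
time: 8.78
tcp_pos: [598.4, -54.3, 92.2]
ee_rot: [3.091, -0.021, 0.544]
force: [-0.3, -0.5, -1.0]
gripper_width: 26.2
grasp_force: 0.0
```

```bash
python3 - <<'E'
from h import *
from bench import robot
s,T,t=tool(); print(s['gripper_width'],t,s['qpos'],s['force'])
Rm=tilt(15);g=MC-17*n
print(*delta(g,Rm))
p,d=robot.camera("wrist"); cv2.imwrite('pics/w2.png',p[:,:,::-1])
E
```

```text
26.22733958014149 [598.39811542 -54.34590964  92.23016521] [ 0.03862811  0.40443179 -0.05213243  2.10173902  0.0977218   0.28870774
 -1.67904216] [-0.34295795 -0.50514777 -0.95461661]
[ 0.0017 -0.0005  0.0128] [0.02 0.07 0.06]
```

View pics/w2.png

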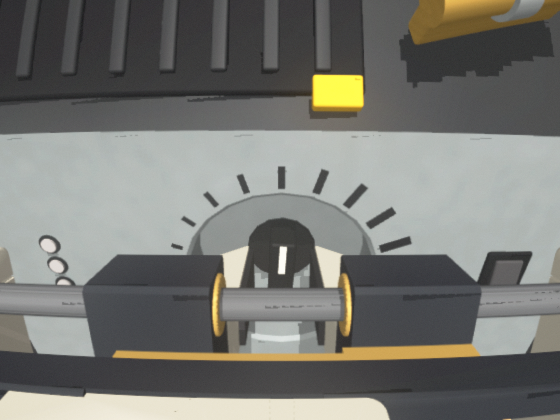

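The wrist picture shows both fingertips inside the well either side of the bar, with the pointer at (282,260) midway between them. I go down the rest and close.

>>> send_rows(series=[{"offset":[0.001,0,0.005],"rotation":[0,0,0],"fingers":-0.43},{"offset":[0.002,0,0.01],"rotation":[0,0,0],"fingers":-0.43},{"offset":[0.002,0,0.012],"rotation":[0,0,0],"fingers":-0.43},{"offset":[0.002,0,0.012],"rotation":[0,0,0],"fingers":-0.43}])

```text
time: 9.17
tcp_pos: [604.8, -54.5, 83.0]
ee_rot: [3.09, -0.022, 0.547]
force: [0.3, 0.3, 0.3]
gripper_width: 26.2
grasp_force: 0.0
```

>>> send_rows(series=[{"offset":[0,0,0],"rotation":[0,0,0],"fingers":-0.6},{"offset":[0,0,0],"rotation":[0,0,0],"fingers":-0.7},{"offset":[0,0,0],"rotation":[0,0,0],"fingers":-0.8},{"offset":[0,0,0],"rotation":[0,0,0],"fingers":-0.9},{"offset":[0,0,0],"rotation":[0,0,0],"fingers":-0.9}])

```text
time: 9.58
tcp_pos: [604.9, -54.3, 83.7]
ee_rot: [3.09, -0.021, 0.548]
force: [-0.8, 1.3, 1.5]
gripper_width: 11.9
grasp_force: 29.5
```

```bash
python3 - <<'E'
from h import *
s,T,t=tool(); print(s['gripper_width'],s['grasp_force'],t,s['qpos'],s['force'],s['moment'])
print("axis in tool",T.T@-n, "TCP off axis",(t-MC)@xs,(t-MC)@ys,(t-MC)@n)
g=MC-17*n
for a in(6,12,18,24,30): 
    Rm=R.from_rotvec(-n*np.radians(a)).as_matrix()
    print(a,(T.T@(-n))*a)
E
```

```text
11.943636150638987 29.549339711666107 [604.87690807 -54.32170291  83.66238533] [ 0.03516872  0.42600894 -0.04797784  2.09624986  0.10034608  0.26992158
 -1.68153106] [-0.81924266  1.31566716  1.52265338] [0.28856779 0.38719143 0.03689453]
axis in tool [2.57424537e-01 2.04287530e-04 9.66298383e-01] TCP off axis 2.083865961327387 -0.3695641952552691 -14.94111538636801
6 [1.54454722e+00 1.22572518e-03 5.79779030e+00]
12 [3.08909445e+00 2.45145036e-03 1.15955806e+01]
18 [4.63364167e+00 3.67717555e-03 1.73933709e+01]
24 [6.17818889e+00 4.90290073e-03 2.31911612e+01]
30 [7.72273612e+00 6.12862591e-03 2.89889515e+01]
```

>>> send_rows(series=[{"offset":[0,0.0002,0],"rotation":[1.5,0,5.8],"fingers":-0.9},{"offset":[0,0.0004,0],"rotation":[3.1,0,11.6],"fingers":-0.9},{"offset":[-0.0001,0.0006,0],"rotation":[4.6,0,17.4],"fingers":-0.9},{"offset":[-0.0002,0.0008,0],"rotation":[6.2,0,23.2],"fingers":-0.9},{"offset":[-0.0003,0.001,0],"rotation":[7.7,0,29],"fingers":-0.9}])

```text
time: 10.0
tcp_pos: [604.8, -55.1, 83.7]
ee_rot: [-2.79, 0.715, -0.498]
force: [0.9, 3.6, -2.8]
gripper_width: 11.6
grasp_force: 30.0
```

```bash
cat > st.py <<'E'
from h import *
s,T,t=tool(); print(s['gripper_width'],s['grasp_force'],t,s['qpos'].round(3),s['force'].round(1),s['moment'].round(2),"mom on n",s['moment']@n)
print("axis in tool",T.T@-n, "TCP off axis",(t-MC)@xs,(t-MC)@ys,(t-MC)@n,"turn deg",np.degrees(np.arctan2(-(T[:,1]@xs),-(T[:,1]@ys))))
print("in tool: offset to axis",T.T@(MC-15*n-t))
E
python3 st.py
```

```text
11.633904136305535 29.951343834400177 [604.83006066 -55.12555245  83.70260602] [ 0.291  0.448 -0.245  2.097 -0.223  0.24  -1.777] [ 0.9  3.6 -2.8] [0.52 0.39 0.23] mom on n -0.11113691259508256
axis in tool [2.57415540e-01 8.95152658e-05 9.66300798e-01] TCP off axis 2.0783408348275714 -1.1740189806224504 -14.888124502616977 turn deg 30.214905936310053
in tool: offset to axis [-2.27753858  0.03146458  0.72249397]
```

>>> send_rows(series=[{"offset":[0,0.0002,0],"rotation":[1.3,0,4.8],"fingers":-0.9},{"offset":[0,0.0004,0],"rotation":[2.6,0,9.7],"fingers":-0.9},{"offset":[-0.0001,0.0006,0],"rotation":[3.9,0,14.5],"fingers":-0.9},{"offset":[-0.0002,0.0008,0],"rotation":[5.1,0,19.3],"fingers":-0.9},{"offset":[-0.0003,0.001,0],"rotation":[6.4,0,24.2],"fingers":-0.9}])

```text
time: 10.42
tcp_pos: [604.3, -55.7, 83.4]
ee_rot: [-2.438, 1.196, -0.438]
force: [5.1, 5.4, -3.5]
gripper_width: 12.0
grasp_force: 30.0
```

```bash
python3 st.py
```

```text
11.984147290783415 29.950048327445984 [604.3097934  -55.6643947   83.37750911] [ 0.516  0.486 -0.444  2.132 -0.483  0.159 -1.859] [ 5.1  5.4 -3.5] [0.54 0.04 0.29] mom on n -0.07249513033256308
axis in tool [ 2.57312909e-01 -4.66122019e-04  9.66328024e-01] TCP off axis 1.4722901225162164 -1.720501339294246 -14.860260356394992 turn deg 55.18196833881154
in tool: offset to axis [-2.14120844  0.2263229   0.71487703]
```

>>> send_rows(series=[{"offset":[0,0,0],"rotation":[0,-3,0],"fingers":-0.9},{"offset":[0,0,0],"rotation":[0.7,-5,2.5],"fingers":-0.9},{"offset":[0,0.0002,0],"rotation":[1.4,-6,5],"fingers":-0.9},{"offset":[0,0.0003,0],"rotation":[2,-6,7.5],"fingers":-0.9},{"offset":[0,0.0003,0],"rotation":[2,-6,7.5],"fingers":-0.9}])

```text
time: 10.83
tcp_pos: [603.9, -55.4, 83.4]
ee_rot: [-2.307, 1.281, -0.285]
force: [0.3, 5.4, 2.2]
gripper_width: 11.7
grasp_force: 30.0
```

```bash
python3 st.py
```

```text
11.700687668510042 30.018051266670227 [603.85684005 -55.414002    83.35407016] [ 0.641  0.539 -0.522  2.074 -0.55   0.279 -1.849] [0.3 5.4 2.2] [ 0.76 -0.05  0.24] mom on n -0.24271203337558053
axis in tool [ 0.35782646 -0.0074495   0.93375839] TCP off axis 1.08495956805053 -1.4768390307456962 -14.617326379805897 turn deg 62.8968333649423
in tool: offset to axis [-1.55141299  0.29015147  1.00665412]
```

>>> send_rows(series=[{"offset":[0,0,0],"rotation":[0.7,0,1.9],"fingers":-0.9},{"offset":[0,0,0],"rotation":[1.4,0,3.7],"fingers":-0.9},{"offset":[0,0,0],"rotation":[2.1,0,5.6],"fingers":-0.9},{"offset":[0,0,0],"rotation":[2.8,0,7.4],"fingers":-0.9},{"offset":[0,0,0],"rotation":[2.8,0,7.4],"fingers":-0.9}])

```text
time: 11.25
tcp_pos: [603.7, -55.4, 83.3]
ee_rot: [-2.172, 1.401, -0.27]
force: [0.8, 6.2, 5.1]
gripper_width: 11.8
grasp_force: 30.3
```

```bash
python3 st.py
```

```text
11.835066904683439 30.289884209632874 [603.74960366 -55.43181557  83.28230026] [ 0.725  0.565 -0.606  2.1   -0.639  0.224 -1.859] [0.8 6.2 5.1] [ 0.85 -0.21  0.87] mom on n 0.22049136462542465
axis in tool [ 0.3563539  -0.0076124   0.93432005] TCP off axis 0.9561782476503211 -1.496237577579117 -14.614689281309815 turn deg 70.81560833978835
in tool: offset to axis [-1.47546377  0.40847801  0.97847358]
```

>>> send_rows(series=[{"offset":[0,0,0],"rotation":[0,0,0],"fingers":-0.7},{"offset":[0,0,0],"rotation":[0,0,0],"fingers":-0.5},{"offset":[0,0,0],"rotation":[0,0,0],"fingers":-0.43},{"offset":[0,0,0],"rotation":[0,0,0],"fingers":-0.43},{"offset":[0,0,0],"rotation":[0,0,0],"fingers":-0.43}])

```text
time: 11.67
tcp_pos: [603.5, -57.2, 82.6]
ee_rot: [-2.175, 1.401, -0.272]
force: [-0.2, 1.0, 0.1]
gripper_width: 25.8
grasp_force: 0.0
```

>>> send_rows(series=[{"offset":[0,0,-0.008],"rotation":[0,0,0],"fingers":-0.43},{"offset":[0,0,-0.018],"rotation":[0,0,0],"fingers":-0.43},{"offset":[0,0,-0.035],"rotation":[0,0,0],"fingers":-0.43},{"offset":[0,0,-0.06],"rotation":[0,0,0],"fingers":-0.43},{"offset":[0,0,-0.09],"rotation":[0,0,0],"fingers":-0.43}])

```text
time: 12.08
tcp_pos: [563.0, -85.6, 158.8]
ee_rot: [-2.176, 1.399, -0.269]
force: [0.1, -0.6, 0.9]
gripper_width: 26.0
grasp_force: 0.0
```

```bash
python3 st.py; python3 - <<'E'
from h import *
from bench import robot
print(delta([470,60,270],np.diag([1.,-1,-1])))
p,d=robot.camera("top");np.savez("top2.npz",p=p,d=d); cv2.imwrite('pics/t3.png',cv2.resize(p[140:400,180:440,::-1],(590,590),interpolation=cv2.INTER_CUBIC))
p,d=robot.camera("wrist");cv2.imwrite('pics/w3.png',p[:,:,::-1])
E
```

```text
25.9994042524998 0.0 [563.01950211 -85.606892   158.84904669] [ 0.823  0.388 -0.583  2.096 -0.623  0.441 -1.871] [ 0.1 -0.6  0.9] [-0.24  0.5  -0.03] mom on n 0.12112036536044654
axis in tool [ 0.35637798 -0.00952043  0.93429337] TCP off axis 11.355814982887013 -32.27074926852625 70.3827309909053 turn deg 70.63097452608793
in tool: offset to axis [-1.53579373 -0.80252665 91.96513271]
(array([-0.1835, -0.0331, -0.0862]), array([-32.72, -12.24, -63.57]))
```

View pics/w3.png

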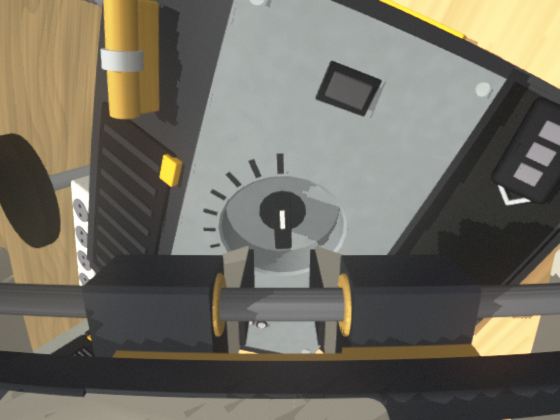

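The pointer (282,218) lines up with the last, largest tick (280,163), so the dial is at its stop. Next I go back to the can.

>>> send_rows(series=[{"offset":[-0.022,-0.004,-0.015],"rotation":[-3,-1.1,-5.8],"fingers":-0.2},{"offset":[-0.044,-0.008,-0.03],"rotation":[-6,-2.2,-11.6],"fingers":0.2},{"offset":[-0.066,-0.012,-0.04],"rotation":[-9,-3.4,-17.4],"fingers":0.6},{"offset":[-0.088,-0.016,-0.05],"rotation":[-12,-4.5,-23.2],"fingers":1},{"offset":[-0.11,-0.02,-0.055],"rotation":[-15,-5.6,-29],"fingers":1}])

```text
time: 12.6
tcp_pos: [506.6, 0.1, 229.2]
ee_rot: [-2.707, 0.846, -0.167]
force: [0.8, 0.3, -0.8]
gripper_width: 55.0
grasp_force: 0.0
```

```bash
python3 - <<'E'
from h import *
s,T,t=tool(); print(t,s['qpos'].round(2)); print(delta([420,150,275],np.diag([1.,-1,-1])))
E
```

```text
[5.06597409e+02 1.48300165e-01 2.29182865e+02] [ 0.54  0.2  -0.53  1.98 -0.22  0.8  -2.  ]
(array([-0.1558, -0.0851, -0.0234]), array([-17.49,  -6.78, -34.41]))
```

>>> send_rows(series=[{"offset":[-0.028,-0.015,-0.015],"rotation":[-3,-1.1,-6],"fingers":1},{"offset":[-0.056,-0.03,-0.02],"rotation":[-6,-2.3,-12],"fingers":1},{"offset":[-0.084,-0.045,-0.023],"rotation":[-9,-3.5,-18],"fingers":1},{"offset":[-0.112,-0.06,-0.023],"rotation":[-12,-4.7,-24],"fingers":1},{"offset":[-0.14,-0.076,-0.023],"rotation":[-15,-5.8,-29.5],"fingers":1}])

```text
time: 13.02
tcp_pos: [428.4, 134.9, 272.1]
ee_rot: [-3.094, 0.131, -0.028]
force: [0.3, 0.9, -0.1]
gripper_width: 88.1
grasp_force: 0.0
```

```bash
python3 - <<'E'
from h import *
s,T,t=tool(); print(t,s['qpos'].round(2)); print(delta([400,179.7,265],np.diag([1.,-1,-1])))
E
```

```text
[428.36337039 134.85749248 272.11716854] [ 0.22  0.15 -0.69  1.89  0.07  1.1  -2.15]
(array([-0.0322, -0.0419,  0.0085]), array([-2.54, -1.03, -4.86]))
```

>>> send_rows(series=[{"offset":[-0.016,-0.021,0.004],"rotation":[-1.3,-0.5,-2.5],"fingers":1},{"offset":[-0.032,-0.042,0.0085],"rotation":[-2.5,-1,-4.9],"fingers":1},{"offset":[-0.032,-0.042,0.0085],"rotation":[-2.5,-1,-4.9],"fingers":1},{"offset":[-0.032,-0.042,0.0085],"rotation":[-2.5,-1,-4.9],"fingers":1}])

```text
time: 13.35
tcp_pos: [399.9, 180.8, 264.2]
ee_rot: [-3.137, -0.002, 0.002]
force: [-0.0, -0.1, 1.1]
gripper_width: 91.7
grasp_force: 0.0
```

```bash
python3 - <<'E'
from h import *
from bench import robot
for nm in("scene","wrist"):
    i=robot.camera_info(nm); p,d=robot.camera(nm); P=cloud(d,i)
    q=P[(abs(P[...,2]-175)<5)&(P[...,0]>340)&(P[...,0]<460)&(abs(P[...,1]-180)<60)]
    if len(q): print(nm,len(q),q.mean(0),cv2.minEnclosingCircle(q[:,:2].astype(np.float32)))
P=cloud(np.load("top2.npz")['d'],robot.camera_info("top"))
q=P[(abs(P[...,2]-175)<5)&(P[...,0]>340)&(P[...,0]<460)&(abs(P[...,1]-180)<60)]
print("top",len(q),q.mean(0),cv2.minEnclosingCircle(q[:,:2].astype(np.float32)))
s,T,t=tool(); print(t,s['qpos'].round(2)); print(delta([400,179.7,130.2],np.diag([1.,-1,-1])))
E
```

```text
scene 204 [402.32851796 182.34140725 175.26951393] ((401.1582946777344, 181.6840057373047), 26.343448638916016)
wrist 3728 [400.35567835 181.2858791  173.14353713] ((399.1184387207031, 181.39808654785156), 25.556928634643555)
top 374 [399.50931493 180.83529634 175.00604602] ((398.9787292480469, 181.04925537109375), 25.477869033813477)
[401.18240883 178.55719848 264.14186656] [ 0.12  0.17 -0.74  1.9   0.12  1.12 -2.24]
(array([-0.0011, -0.0006,  0.1339]), array([-0.22,  0.05, -0.24]))
```

>>> send_rows(series=[{"offset":[-0.001,-0.002,0.03],"rotation":[0,0,0],"fingers":1},{"offset":[-0.001,-0.002,0.06],"rotation":[0,0,0],"fingers":1},{"offset":[-0.001,-0.002,0.09],"rotation":[0,0,0],"fingers":1},{"offset":[-0.001,-0.002,0.115],"rotation":[0,0,0],"fingers":1},{"offset":[-0.001,-0.002,0.132],"rotation":[0,0,0],"fingers":1}])

```text
time: 13.87
tcp_pos: [399.6, 179.6, 130.0]
ee_rot: [-3.139, 0.01, 0.005]
force: [0.4, -0.5, 0.1]
gripper_width: 91.9
grasp_force: 0.0
```

>>> send_rows(series=[{"offset":[0,0,0],"rotation":[0,0,0],"fingers":0.3},{"offset":[0,0,0],"rotation":[0,0,0],"fingers":0.1},{"offset":[0,0,0],"rotation":[0,0,0],"fingers":0},{"offset":[0,0,0],"rotation":[0,0,0],"fingers":-0.1},{"offset":[0,0,0],"rotation":[0,0,0],"fingers":-0.3}])

```text
time: 14.28
tcp_pos: [400.7, 182.1, 133.4]
ee_rot: [-3.137, 0.006, -0.002]
force: [-0.3, -0.3, -0.5]
gripper_width: 63.1
grasp_force: 0.0
```

>>> send_rows(series=[{"offset":[0,0,0],"rotation":[0,0,0],"fingers":-0.6},{"offset":[0,0,0],"rotation":[0,0,0],"fingers":-0.6},{"offset":[0,0,0],"rotation":[0,0,0],"fingers":-0.6}])

```text
time: 14.53
tcp_pos: [400.3, 181.9, 132.7]
ee_rot: [-3.138, 0.005, -0.0]
force: [-0.8, -2.4, 6.8]
gripper_width: 50.5
grasp_force: 30.0
```

```bash
python3 -c "
from h import *
s,T,t=tool();print(t,s['ee_rot'],s['force'],s['gripper_width'],s['grasp_force'])"
```

```text
[400.25417243 181.87573733 132.74194279] [-3.13750710e+00  4.97784067e-03 -3.47544317e-05] [-0.77312738 -2.37929548  6.76313285] 50.49284825064859 29.99305428704247
```

>>> send_rows(series=[{"offset":[0,0,-0.006],"rotation":[0,0,0],"fingers":-0.6},{"offset":[0,0,-0.02],"rotation":[0,0,0],"fingers":-0.6},{"offset":[0,0,-0.04],"rotation":[0,0,0],"fingers":-0.6},{"offset":[0,0,-0.06],"rotation":[0,0,0],"fingers":-0.6},{"offset":[0,0,-0.07],"rotation":[0,0,0],"fingers":-0.6}])

```text
time: 14.95
tcp_pos: [400.2, 182.4, 204.2]
ee_rot: [-3.136, 0.004, -0.001]
force: [-0.1, 0.7, -2.2]
gripper_width: 50.1
grasp_force: 30.0
```

>>> send_rows(series=[{"offset":[0.005,0.01,0],"rotation":[0,0,0],"fingers":-0.6},{"offset":[0.014,0.03,0],"rotation":[0,0,0],"fingers":-0.6},{"offset":[0.025,0.055,0],"rotation":[0,0,0],"fingers":-0.6},{"offset":[0.036,0.08,0],"rotation":[0,0,0],"fingers":-0.6},{"offset":[0.047,0.106,0],"rotation":[0,0,0],"fingers":-0.6}])

```text
time: 15.37
tcp_pos: [446.6, 74.6, 201.6]
ee_rot: [-3.137, 0.003, 0.002]
force: [0.4, 0.9, -1.7]
gripper_width: 50.4
grasp_force: 30.0
```

>>> send_rows(series=[{"offset":[0.011,0.026,0],"rotation":[0,0,0],"fingers":-0.6},{"offset":[0.022,0.052,0],"rotation":[0,0,0],"fingers":-0.6},{"offset":[0.033,0.077,0],"rotation":[0,0,0],"fingers":-0.6},{"offset":[0.042,0.097,0],"rotation":[0,0,0],"fingers":-0.6},{"offset":[0.047,0.107,0],"rotation":[0,0,0],"fingers":-0.6}])

```text
time: 15.78
tcp_pos: [493.7, -34.9, 200.7]
ee_rot: [-3.138, 0.01, 0.003]
force: [-0.0, 0.1, -1.6]
gripper_width: 50.4
grasp_force: 30.0
```

>>> send_rows(series=[{"offset":[0,0,0],"rotation":[0,0,0],"fingers":-0.6},{"offset":[0,0,0],"rotation":[0,0,0],"fingers":-0.6},{"offset":[0,0,0],"rotation":[0,0,0],"fingers":-0.6}])

```text
time: 16.03
tcp_pos: [492.7, -29.9, 201.1]
ee_rot: [-3.137, 0.002, 0.003]
force: [-1.0, 0.9, -1.7]
gripper_width: 50.1
grasp_force: 30.0
```

```bash
python3 -c "
from h import *
s,T,t=tool();print(t,s['force'],s['gripper_width'],s['grasp_force']);print(delta([494.3,-30.8,154.7],np.diag([1.,-1,-1])))"
```

```text
[492.67649244 -29.93977198 201.10231713] [-0.97283523  0.88981726 -1.73005652] 50.12560734010067 29.972831259219674
(array([0.0017, 0.0011, 0.0464]), array([-0.29,  0.1 , -0.07]))
```

>>> send_rows(series=[{"offset":[0.001,0.0005,0.01],"rotation":[0,0,0],"fingers":-0.6},{"offset":[0.001,0.0005,0.022],"rotation":[0,0,0],"fingers":-0.6},{"offset":[0.001,0.0005,0.034],"rotation":[0,0,0],"fingers":-0.6},{"offset":[0.001,0.0005,0.041],"rotation":[0,0,0],"fingers":-0.6},{"offset":[0.001,0.0005,0.044],"rotation":[0,0,0],"fingers":-0.6}])

```text
time: 16.45
tcp_pos: [493.2, -31.1, 155.8]
ee_rot: [-3.137, 0.002, 0.005]
force: [-1.1, 0.1, -1.0]
gripper_width: 50.5
grasp_force: 30.0
```

>>> send_rows(series=[{"offset":[0,0,0],"rotation":[0,0,0],"fingers":-0.6},{"offset":[0,0,0],"rotation":[0,0,0],"fingers":-0.6},{"offset":[0,0,0.001],"rotation":[0,0,0],"fingers":-0.6},{"offset":[0,0,0.001],"rotation":[0,0,0],"fingers":-0.6}])

```text
time: 16.78
tcp_pos: [494.5, -31.9, 156.6]
ee_rot: [-3.137, 0.005, 0.0]
force: [-0.4, 0.6, -2.8]
gripper_width: 50.2
grasp_force: 30.0
```

>>> send_rows(series=[{"offset":[0,0,0],"rotation":[0,0,0],"fingers":-0.6},{"offset":[0,0,0.0005],"rotation":[0,0,0],"fingers":-0.6},{"offset":[0,0,0.0005],"rotation":[0,0,0],"fingers":-0.6}])

```text
time: 17.03
tcp_pos: [494.3, -31.9, 155.8]
ee_rot: [-3.137, 0.005, 0.001]
force: [-0.1, -0.6, -1.5]
gripper_width: 50.1
grasp_force: 30.0
```

Still about 1 mm above the ledge, so I lower until the force reverses.

>>> send_rows(series=[{"offset":[0,0,0.0004],"rotation":[0,0,0],"fingers":-0.6},{"offset":[0,0,0.0008],"rotation":[0,0,0],"fingers":-0.6},{"offset":[0,0,0.0008],"rotation":[0,0,0],"fingers":-0.6}])

```text
time: 17.28
tcp_pos: [494.2, -31.9, 154.8]
ee_rot: [-3.137, 0.005, 0.002]
force: [0.0, -0.3, -2.6]
gripper_width: 50.0
grasp_force: 30.0
```

>>> send_rows(series=[{"offset":[0,0,0.0004],"rotation":[0,0,0],"fingers":-0.6},{"offset":[0,0,0.0006],"rotation":[0,0,0],"fingers":-0.6},{"offset":[0,0,0.0006],"rotation":[0,0,0],"fingers":-0.6}])

```text
time: 17.53
tcp_pos: [494.5, -31.9, 154.8]
ee_rot: [-3.138, 0.005, 0.001]
force: [-1.9, 0.1, 4.9]
gripper_width: 50.2
grasp_force: 30.0
```

Touching down. Now I release and retreat upward.

>>> send_rows(series=[{"offset":[0,0,0],"rotation":[0,0,0],"fingers":0.2},{"offset":[0,0,0],"rotation":[0,0,0],"fingers":0.5},{"offset":[0,0,0],"rotation":[0,0,0],"fingers":1},{"offset":[0,0,0],"rotation":[0,0,0],"fingers":1},{"offset":[0,0,0],"rotation":[0,0,0],"fingers":1}])

```text
time: 17.95
tcp_pos: [494.2, -31.9, 154.2]
ee_rot: [-3.137, 0.005, 0.002]
force: [-1.1, 0.1, -0.0]
gripper_width: 77.3
grasp_force: 0.0
```

>>> send_rows(series=[{"offset":[0,0,-0.01],"rotation":[0,0,0],"fingers":1},{"offset":[0,0,-0.03],"rotation":[0,0,0],"fingers":1},{"offset":[0,0,-0.06],"rotation":[0,0,0],"fingers":1},{"offset":[0,0,-0.09],"rotation":[0,0,0],"fingers":1},{"offset":[0,0,-0.12],"rotation":[0,0,0],"fingers":1}])

```text
time: 18.37
tcp_pos: [494.0, -32.1, 276.4]
ee_rot: [-3.137, 0.004, 0.002]
force: [0.9, -0.4, -0.4]
gripper_width: 91.5
grasp_force: 0.0
```

>>> send_rows(series=[{"offset":[-0.02,-0.03,-0.01],"rotation":[0,0,0],"fingers":1},{"offset":[-0.04,-0.06,-0.02],"rotation":[0,0,0],"fingers":1},{"offset":[-0.06,-0.09,-0.02],"rotation":[0,0,0],"fingers":1},{"offset":[-0.08,-0.12,-0.02],"rotation":[0,0,0],"fingers":1},{"offset":[-0.09,-0.15,-0.02],"rotation":[0,0,0],"fingers":1}])

```text
time: 18.78
tcp_pos: [402.5, 119.2, 296.1]
ee_rot: [-3.138, 0.003, 0.0]
force: [0.0, 0.7, 0.9]
gripper_width: 91.9
grasp_force: 0.0
```

```bash
python3 - <<'E'
from h import *
from bench import robot
for nm in("scene","top"):
    i=robot.camera_info(nm); p,d=robot.camera(nm); P=cloud(d,i)
    q=P[(abs(P[...,2]-197)<4)&(P[...,0]>440)&(P[...,0]<540)&(abs(P[...,1]+32)<60)]
    if len(q): print(nm,len(q),q.mean(0),cv2.minEnclosingCircle(q[:,:2].astype(np.float32)))
cv2.imwrite('pics/t4.png',cv2.resize(p[125:265,225:365,::-1],(560,560),interpolation=cv2.INTER_CUBIC))
E
```

```text
scene 231 [495.41740971 -31.12738348 197.07700392] ((494.1847229003906, -31.298452377319336), 25.24343490600586)
top 386 [492.97430307 -32.91847562 197.10448513] ((493.2862243652344, -32.82557678222656), 25.103004455566406)
```

View pics/t4.png

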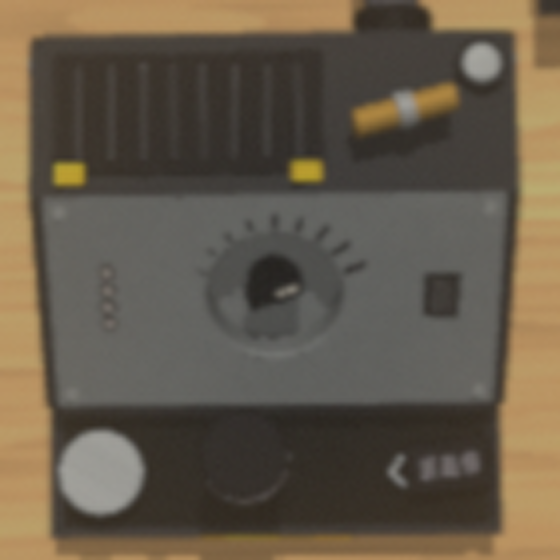

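The picture shows the pointer (285,291) on the last tick, the cap back at (248,458) within about 1 mm of its start, and everything else in place.

```bash
python3 -c "
from bench import robot
print(robot.job_done())"
```

```text
the job is handed in; nothing more can be done
None
```

The can is back upright on the ledge within about 1 mm of where it stood, the dial is at its clockwise stop, nothing else looks disturbed, and the job was handed in at about 19 s; no verdict came back.

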